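# Cover the heated pot and hold the thermometer on its pad

### The arm

A 7-joint arm with a two-finger parallel gripper is mounted at the origin on the work surface. World frame = base frame: x ahead of the robot, y to its left, z up, the work surface at z = 0. Lengths are in m, angles in rad, forces in N, time in s.
With the tool pointing down it reaches from about 0.4 to 0.85 m from the base axis. Payload 4.4 kg.
Tool frame: the origin (TCP) lies midway between the tips of the shut fingers; the grasp point (between the pads) lies 19 mm behind it (robot.grip_point_offset is the distance from the TCP to the grasp point, in m); z points along the fingers, y is the direction in which the jaws open and shut (so a half turn about z gives the same grasp; the last joint's range is limited). The gripper opens to 94 mm and grips with 3 to 60 N. Pads are 16 mm wide; open, the fingers measure 119 mm over their backs; the gripper's body (75 mm by 177 mm) begins 78 mm behind the grasp point.
Start: joints at [-1.332, 0.628, 0.038, 1.517, -0.027, 0.996, -0.02], TCP at [0.195, 0.62, 0.205] pointing down, gripper open.
Joint ranges: [-3.06, 3.06], [-0.37, 2.12], [-1.25, 1.32], [0.18, 2.47], [-1.1, 4.24], [0.23, 1.98], [-2.94, 2.94]. Speed limits (rad/s): [2.57, 2.57, 3.14, 3.14, 3.14, 3.14, 3.14].

### API

Orientations are given as a 3x3 rotation matrix whose columns are the frame's x, y, z axes.
In Python, from bench import robot gives the robot as it stands.
- The arm moves only by the shell command python3 -m jog 'ROWS' [FORCE]. ROWS is JSON, a list of rows, each an object with "translation": the shift along the world's x, y, z in cm, a list of three; "roll": the turn about the world's z in degrees; "grip": the closure, from 0 (fully open) to 1 (shut). In form: [{"translation": [x, y, z], "roll": roll, "grip": grip}, ...]. A call has 1 to 20 rows; each row is the pose to reach, as a shift and turn from the pose commanded when the call began; what a row does not reach only later rows make up. A row lasts 1/8 s, in which the tool goes at most 62.5 mm and 10.7 degrees, less where a joint would pass 70% of its speed; a pose out of reach is approached as far as the arm can. A call with a gripper value outside its range is refused whole. The fingers move at their own pace and stop on an object; FORCE is the grip in N (left out, the last holds). Time passes only in rows, so rows that repeat a pose let the fingers close. It gives the time, the measured TCP pose, the force and the opening at its end, in the units of the state.
- robot.get_state(): the state, without advancing time (a new reading comes with each control period).
- robot.snapshot(name): name is "side" or "top" or "wrist"; returns a dict with "img" (420x560x3 uint8, red, green, blue), "range_z" (420x560 float32, m along the optical axis (not along the pixel's ray), 0 where there is no reading), "mtx" (3x3 intrinsics, pixels), "view" (4x4, takes a point from world to camera coordinates). Camera axes: x right, y down, z forward; pixel columns grow to the right and rows downward; lengths in m; the calibration is good to about 2 mm. A picture is of the moment at which its call begins.
- robot.close_job(): hands the job in, once; it reports no verdict.
Trained networks look in the newest picture that a camera, given by its name, has taken for a name from the list of things; names that differ only in an ending like _2 or _b are one class to them, and where a whole thing is asked for, a point or a joint stands for the part that bears it (a point fixed in the world has none). Each returns a list of dicts, best first, with "p" (0 to 1); they miss things now and then, are a little off and sometimes report something else, mostly with a low value. They report only what shows in the picture. A call takes as long as a camera call. They do not tell look-alikes from the thing itself.
- robot.look_for(label, camera): "location" ([row, column] in pixels, amid what is visible of it).
The state is a dict: "time_s": time; "joint_positions": joint angles; "joint_velocities": joint speeds; "joint_efforts": joint torques, N m; "position": TCP position; "tcp_rot": TCP orientation; "wrist_force": force on the tool from outside, world axes, zero at the start; "wrist_torque": the same for the moment, N m; "finger_gap": opening from 0.0 (shut) to 1.0 (fully open).
Only numpy, scipy, OpenCV 4.12 (cv2) and the standard library are available. Lean on these libraries where they do the work, as an engineer would, in place of code of your own. Each camera call takes 0.05 s, during which the arm holds its last target. There are 200 camera calls.

### The job

Set the loose aluminium cover onto the steel pot on the hotplate so that it sits fully seated and level, and let go of it. Then take the surface thermometer from its stand and hold it upright with its sprung tip resting on the small round pad on the cover, pressing gently so that the tip is pushed in part way (about half) but not to its stop. Finish while still holding the thermometer there, and leave the other labware on the bench undisturbed.

Things in the scene. Friction and masses are not known exactly. Their poses are not given: they have to be found in the camera images.
- bath: White hotplate, 150 mm (x) by 160 mm (y) by 42 mm high, with an open round steel pot fixed on top of it: pot outer diameter 100 mm, wall 4 mm (mouth 92 mm), rim 105 mm above the bench. Fixed. Origin: centre of the underside, at bench level, z up; the pot stands over the origin.
- pot_rim (a point): Centre of the pot's mouth, at the height of the rim, z up.
- cover: Loose aluminium cover, 160 g, right way up on the bench. Disc 106 mm diameter, 4 mm thick; under it a tapered spigot 6 mm deep (88 mm diameter at the disc, 76 mm at its foot) that drops into the pot; amid the top a black cylindrical knob, 20 mm diameter, 28 mm tall. Origin: centre of the spigot foot, z up: disc underside z = 6 mm, disc top 10 mm, knob 10 to 38 mm. Pad on the +x side.
- cover_seat (a point): Point on the cover's axis in the plane of the disc's underside, 6 mm above the cover's origin. It coincides with pot_rim when the cover is seated.
- pad: The marked spot, part of the cover: round raised dark steel pad, 18 mm diameter, 2 mm tall, a thin dark ring round it, 32 mm from the cover's middle. Origin: centre of its underside, on the disc top; the face to touch is 2 mm above. Not to be confused with the square vent cap, 14 mm wide, 6 mm tall, on the far side of the knob.
- stand: White plastic block, 50 by 50 by 80 mm tall, on a thin grey foot 90 by 70 mm, with an upright hole of 17 mm diameter in the middle in which the thermometer stands. Fixed. Origin: centre of the underside, z up.
- probe: Surface thermometer, 90 g, upright in the stand, tip down. Square grey handle 18 by 18 mm (faces along body x and y); black round flange 28 mm diameter, 6 mm thick, resting on the block; stem 10 mm diameter, 45 mm long; sprung tip 6 mm diameter, 18 mm more. Origin: centre of flange underside, z up: handle z = 6 to 85 mm, tip end z = -63 mm. Lift it 65 mm or more to clear the block.
- probe_tip (a joint): How far the sprung tip is pushed into the stem, in m: 0 free, 0.013 hard against its stop. Spring 350 N/m, so half way (6.5 mm) takes about 2.3 N and just short of the stop about 4.5 N.
- probe_point (a point): End of the thermometer's rounded tip (tip radius 3 mm), on the thermometer's axis, 63 mm below the probe's origin when the tip is free; axes as the probe's.
- reagent_jar: Bystander, loose, not to be disturbed: white plastic jar with a blue cap, 64 mm diameter, 110 mm tall. Origin: centre of the underside.
- amber_bottle: Bystander, loose, not to be disturbed: amber glass bottle with a white cap, 56 mm diameter, 130 mm tall. Origin: centre of the underside.
- flask: Bystander, loose, not to be disturbed: glass conical flask, 76 mm diameter at the foot, 120 mm tall. Origin: centre of the underside.
- beaker: Bystander, loose, not to be disturbed: open glass beaker, 68 mm diameter, 85 mm tall. Origin: centre of the underside.
- weighing_dish: Bystander, loose, not to be disturbed: shallow white ceramic dish, 66 mm diameter, 20 mm tall. Origin: centre of the underside.
- sample_tin: Bystander, loose, not to be disturbed: closed aluminium sample tin, 52 mm diameter, 30 mm tall. Origin: centre of the underside.
Mind the look-alikes: they are no part of the job. What is shaped like the cover but red or yellow is not meant.

How it is judged:
On the way, in this order (a step that is already met when the one before it is completed fails the run):
1. the cover sits seated and level on the pot, let go (horizontal distance between cover_seat and pot_rim below 0.005 m and z of cover_seat in the frame of pot_rim between -0.003 and 0.003 m and angle between cover's own z axis and vertical below 0.05 rad and contact force between cover and the fingers below 0.1 N), for 0.2 s.
2. the thermometer, held upright, rests gently on the round pad with its tip pushed in part way (all of step 1 and contact force between probe and pad above 0.5 N and contact force between probe and cover below 6 N and value of joint probe_tip between 0.0015 and 0.0115 m and angle between probe's own z axis and vertical below 0.14 rad and horizontal distance between probe_point and pad below 0.009 m and contact force between probe and the fingers above 2 N and contact force between probe and stand below 0.1 N and linear speed of probe below 0.02 m/s), for 0.3 s.
At the end, for the whole second after the job is handed in: Cover centred on the pot within 5 mm, on the rim within 3 mm, level within 0.05 rad, let go; thermometer held still in the fingers, clear of its stand, upright within 0.14 rad, tip on the round pad within 9 mm of its centre, pressing 0.5 to 6 N, pushed in 1.5 to 11.5 mm of 13 mm (all of step 2); the arm keeps its last pose, push and grip.
It fails at once if the thermometer pressed hard (over 12 N) on the cover (contact force between probe and cover above 12 N).
It fails at once if a bystander is moved more than 30 mm (distance of any of reagent_jar, amber_bottle, flask, beaker, weighing_dish, sample_tin from where it was at the start of the episode above 0.03 m).
It also fails if it takes over 58 s, if anything falls off the work surface, if the arm or the gripper's body presses on something with over 40 N, if the wrist force passes 120 N, or if a joint passes its speed limit or range.

## Working session

There is one attempt and no reset: what is moved stays moved. The work goes in short steps, Python scripts to look and compute and a shell command to move; the robot and the scene stay as the last step left them, time stands still between calls to the robot, and variables do not carry over. Pictures are saved under pics/ and viewed, about 8 in all and at most 12, crops included, and the job is handed in when it is done.

```bash
mkdir -p pics; cat > h.py <<'E'
import numpy as np, cv2
from bench import robot
def snap(n):
    return robot.snapshot(n)
def world(s,r,c,z=None):
    """pixel -> world; by depth, or on plane z"""
    K=s["mtx"];V=np.array(s["view"]);R=V[:3,:3];t=V[:3,3]
    ray=np.linalg.inv(K)@np.array([c,r,1.])
    o=-R.T@t; d=R.T@ray
    if z is None:
        k=s["range_z"][int(round(r)),int(round(c))]
    else: k=(z-o[2])/d[2]
    return o+k*d
def cloud(s):
    K=s["mtx"];V=np.array(s["view"]);R=V[:3,:3];t=V[:3,3]
    h,w=s["range_z"].shape
    c,r=np.meshgrid(np.arange(w),np.arange(h))
    ray=np.stack([c,r,np.ones_like(c)],-1).astype(float)@np.linalg.inv(K).T
    p=(ray*s["range_z"][...,None]-t)@R
    p[s["range_z"]==0]=np.nan
    return p
def save(s,n): cv2.imwrite("pics/"+n,s["img"][...,::-1])
E
python3 - <<'E'
from h import *
np.set_printoptions(precision=4,suppress=True)
st=robot.get_state(); print(st["position"],st["tcp_rot"],st["finger_gap"],robot.grip_point_offset)
for cam in("top","side"):
    s=snap(cam); save(s,cam+"0.png")
    for l in["bath","cover","pad","stand","probe","reagent_jar","amber_bottle","flask","beaker","weighing_dish","sample_tin"]:
        for d in robot.look_for(l,cam)[:3]:
            r,c=d["location"]; print(cam,l,round(d["p"],2),np.round([r,c]),world(s,r,c))
E
```

```text
[0.1948 0.6194 0.2046] [[-0.9539  0.3    -0.0005]
 [ 0.3     0.9539 -0.0018]
 [-0.     -0.0019 -1.    ]] 1.0028783369711756 0.0188
top bath 0.72 [188. 266.] [ 0.5696 -0.04    0.0533]
top cover 0.79 [233. 409.] [ 0.4333 -0.4743  0.0392]
top cover 0.75 [291. 392.] [ 0.2596 -0.4187  0.0321]
top cover 0.72 [268. 333.] [ 0.3273 -0.2422  0.0379]
top stand 0.8 [218. 163.] [0.4739 0.2646 0.083 ]
top probe 0.65 [215. 154.] [0.4763 0.2819 0.1363]
top reagent_jar 0.77 [133. 350.] [ 0.7269 -0.2915  0.1122]
top reagent_jar 0.2 [212. 359.] [ 0.4961 -0.3248  0.044 ]
top amber_bottle 0.79 [152. 164.] [0.6704 0.2649 0.1035]
top amber_bottle 0.16 [125. 218.] [0.759  0.1062 0.0789]
top flask 0.68 [126. 220.] [0.7623 0.1039 0.0632]
top beaker 0.75 [121. 286.] [ 0.7966 -0.1006  0.0023]
top weighing_dish 0.76 [254. 240.] [0.3707 0.0406 0.0015]
top sample_tin 0.69 [254. 289.] [ 0.3705 -0.1093  0.0321]
top sample_tin 0.36 [216. 355.] [ 0.4864 -0.3142  0.0274]
side bath 0.73 [238. 246.] [0.5712 0.0069 0.0849]
side cover 0.92 [134. 310.] [ 0.4309 -0.4675  0.0216]
side cover 0.63 [149. 366.] [ 0.2655 -0.4145  0.0153]
side cover 0.57 [170. 286.] [ 0.496  -0.3124  0.0096]
side stand 0.95 [376. 275.] [0.4855 0.3173 0.0685]
side probe 0.86 [348. 276.] [0.4855 0.2984 0.1377]
side reagent_jar 0.86 [154. 198.] [ 0.7307 -0.2728  0.0833]
side amber_bottle 0.57 [355. 177.] [0.6687 0.297  0.0823]
side beaker 0.6 [210. 167.] [ 0.7872 -0.1135  0.0314]
side weighing_dish 0.83 [266. 331.] [0.3731 0.0124 0.0052]
side sample_tin 0.79 [224. 325.] [ 0.3898 -0.098   0.0295]
```

```bash
python3 -c "
import cv2,numpy as np
a=cv2.imread('pics/top0.png');b=cv2.imread('pics/side0.png');print(a.shape)
"
```

```text
(420, 560, 3)
```

View pics/top0.png

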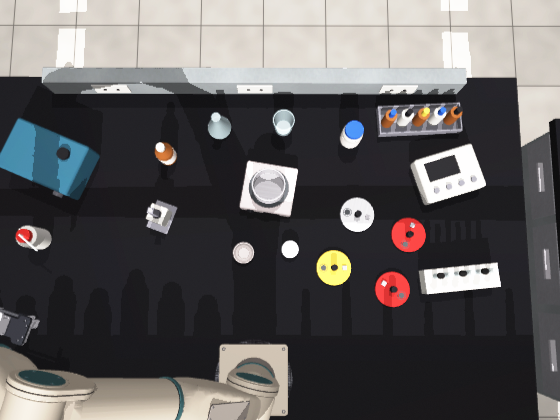

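View pics/side0.png

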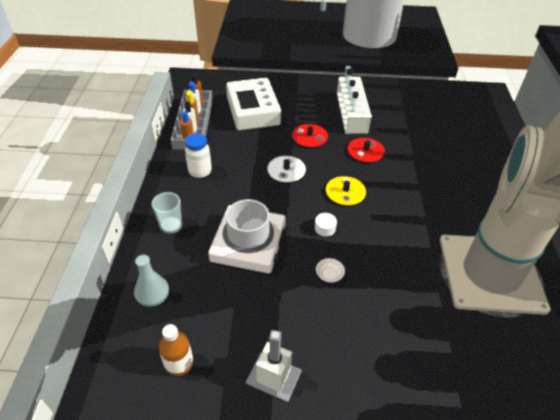

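Top view: the aluminium cover is at about (214,357), the pot at (186,267) and the thermometer at (214,155). The red and yellow discs are decoys. Next I'll fit precise poses.

```bash
cat > fit.py <<'E'
from h import *
from scipy.optimize import least_squares
def circ(p):
    f=least_squares(lambda q:np.hypot(p[:,0]-q[0],p[:,1]-q[1])-q[2],[*p.mean(0)[:2],.05],loss="soft_l1",f_scale=.002)
    return f.x
def near(P,c,r,z0,z1):
    return (np.hypot(P[...,0]-c[0],P[...,1]-c[1])<r)&(P[...,2]>z0)&(P[...,2]<z1)
E
python3 - <<'E'
from fit import *
np.set_printoptions(precision=4,suppress=True)
for cam in("top","side"):
    s=snap(cam);P=cloud(s)
    m=near(P,(.57,-.04),.07,.098,.112);p=P[m];print(cam,"rim",m.sum(),circ(p),p[:,2].mean())
    m=near(P,(.49,-.32),.06,.004,.02);mm=m.astype(np.uint8)
    cs=max(cv2.findContours(mm,cv2.RETR_EXTERNAL,cv2.CHAIN_APPROX_NONE)[0],key=len)[:,0]
    q=P[cs[:,1],cs[:,0]];print("disc",m.sum(),circ(q),np.median(q[:,2]))
    m=near(P,(.49,-.32),.05,.03,.06);print("knob",m.sum(),P[m].mean(0) if m.any() else 0)
    m=near(P,(.48,.28),.06,.15,.19);print("handle top",m.sum(),P[m].mean(0),P[m].max(0),P[m].min(0))
    m=near(P,(.48,.28),.06,.155,.19)
    m=near(P,(.48,.28),.06,.074,.084);r=P[m];print("block",m.sum(),r.mean(0),cv2.minAreaRect((r[:,:2]*1000).astype(np.float32)))
s=snap("top");a=s["img"][185:245,325:390];b=s["img"][190:240,135:185]
s2=snap("side");c=s2["img"][145:195,255:315]
R=lambda x:cv2.resize(x,(400,400),interpolation=cv2.INTER_CUBIC)
cv2.imwrite("pics/crop1.png",cv2.hconcat([R(a),R(c)])[...,::-1])
E
```

```text
top rim 147 [ 0.5715 -0.0471  0.0477] 0.10468916912198274
disc 832 [ 0.4942 -0.3219  0.0515] 0.008978945111395725
knob 33 [ 0.4941 -0.3212  0.0375]
handle top 51 [0.4857 0.2842 0.1621] [0.4957 0.2954 0.1704] [0.4764 0.2747 0.1505]
block 159 [0.4837 0.2823 0.0793] ((486.5152893066406, 285.6278076171875), (51.049888610839844, 49.83007049560547), 69.61175537109375)
side rim 303 [ 0.5749 -0.0432  0.0477] 0.1026567235194049
disc 695 [ 0.4968 -0.3188  0.0517] 0.008524750578956327
knob 39 [ 0.4974 -0.3169  0.0357]
handle top 140 [0.4887 0.2912 0.1621] [0.4982 0.2992 0.1687] [0.4794 0.2792 0.1502]
block 510 [0.4894 0.2949 0.0793] ((489.66094970703125, 289.72711181640625), (52.461177825927734, 50.48428726196289), 69.62731170654297)
```

View pics/crop1.png

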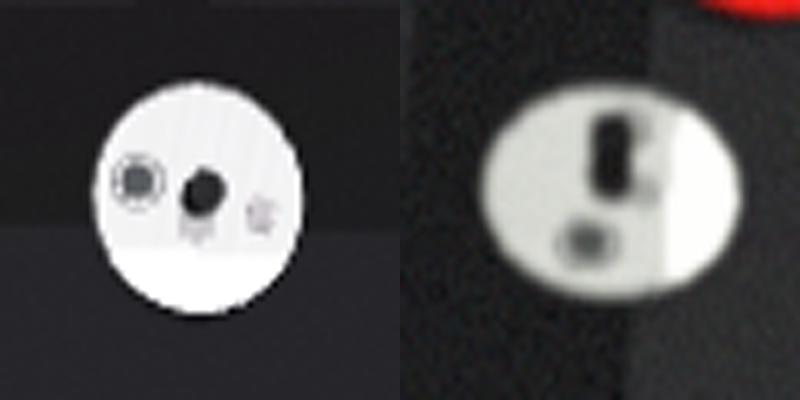

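Top-view crop: the dark round pad lies toward +y and slightly +x of the knob, about 13° off +y. I'll have the jaws close along world x, nearly perpendicular to the pad–vent line, and approach the hover.

```bash
python3 -m jog '[{"translation":[3,-5,4],"roll":-5,"grip":0},{"translation":[6,-10,9],"roll":-10,"grip":0},{"translation":[9,-15,9.5],"roll":-15,"grip":0},{"translation":[13,-20,9.5],"roll":-20,"grip":0},{"translation":[16,-25,9.5],"roll":-25,"grip":0},{"translation":[20,-30,9.5],"roll":-30,"grip":0},{"translation":[23,-35,9.5],"roll":-35,"grip":0},{"translation":[26,-40,9.5],"roll":-40,"grip":0},{"translation":[28,-45,9.5],"roll":-45,"grip":0},{"translation":[28,-50,9.5],"roll":-50,"grip":0},{"translation":[28,-55,9.5],"roll":-55,"grip":0},{"translation":[28,-60,9.5],"roll":-60,"grip":0},{"translation":[28,-66,9.5],"roll":-65,"grip":0},{"translation":[28,-72,9.5],"roll":-70,"grip":0},{"translation":[28,-78,9.5],"roll":-75,"grip":0},{"translation":[29,-84,9.5],"roll":-80,"grip":0},{"translation":[30,-90,7],"roll":-85,"grip":0},{"translation":[30,-94,2],"roll":-85,"grip":0},{"translation":[30,-94,0],"roll":-85,"grip":0},{"translation":[30,-94,0],"roll":-85,"grip":0}]'
python3 - <<'E'
from fit import *
np.set_printoptions(precision=4,suppress=True)
s=snap("wrist");save(s,"w1.png");P=cloud(s)
for l in["cover","pad"]:
    for d in robot.look_for(l,"wrist")[:3]: print(l,round(d["p"],2),d["location"],world(s,*d["location"]))
m=near(P,(.495,-.32),.07,.004,.02)
cs=max(cv2.findContours(m.astype(np.uint8),cv2.RETR_EXTERNAL,cv2.CHAIN_APPROX_NONE)[0],key=len)[:,0]
q=P[cs[:,1],cs[:,0]];print("disc",m.sum(),circ(q),np.median(q[:,2]))
m=near(P,(.495,-.32),.05,.034,.06);print("knob",m.sum(),P[m].mean(0),P[m].min(0),P[m].max(0))
print(robot.get_state()["wrist_force"])
E
```

```text
time_s: 3.9
position: [0.4938, -0.3196, 0.2037]
tcp_rot: [[0.217, 0.976, -0.003], [0.976, -0.217, 0.002], [0.001, -0.004, -1.0]]
wrist_force: [-0.2, -0.5, -0.4]
finger_gap: 1.001
cover 0.88 [185.0, 278.7] [ 0.4967 -0.3128  0.0368]
cover 0.88 [149.5, 129.0] [ 0.3421 -0.2417  0.0159]
cover 0.67 [296.1, 254.3] [ 0.4346 -0.4513  0.01  ]
pad 0.53 [120.7, 112.2] [ 0.333 -0.208  0.013]
pad 0.45 [159.8, 282.0] [ 0.5055 -0.2901  0.0121]
disc 6083 [ 0.4972 -0.3181  0.0522] 0.009325773759003274
knob 259 [ 0.4973 -0.3177  0.0374] [ 0.4877 -0.3275  0.0341] [ 0.5068 -0.3084  0.0398]
[-0.3335 -0.5525  0.6668]
```

View pics/w1.png

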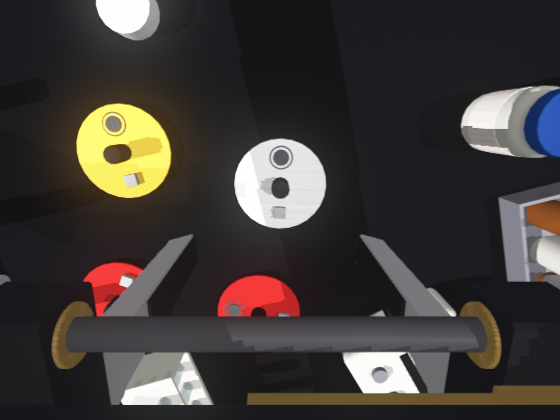

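The wrist view shows the cover centred at (185,279) with its pad at (158,281), between the open fingers. I'll descend and grip the knob.

```bash
python3 -m jog '[{"translation":[0.3,0.2,-5],"roll":-4,"grip":0},{"translation":[0.3,0.2,-10],"roll":-4,"grip":0},{"translation":[0.3,0.2,-14],"roll":-4,"grip":0},{"translation":[0.3,0.2,-17],"roll":-4,"grip":0},{"translation":[0.3,0.2,-18.9],"roll":-4,"grip":0},{"translation":[0.3,0.2,-18.9],"roll":-4,"grip":0},{"translation":[0.3,0.2,-18.9],"roll":-4,"grip":1},{"translation":[0.3,0.2,-18.9],"roll":-4,"grip":1},{"translation":[0.3,0.2,-18.9],"roll":-4,"grip":1},{"translation":[0.3,0.2,-18.9],"roll":-4,"grip":1},{"translation":[0.3,0.2,-18.9],"roll":-4,"grip":1},{"translation":[0.3,0.2,-18.9],"roll":-4,"grip":1},{"translation":[0.3,0.2,-18.9],"roll":-4,"grip":1}]' 35
```

```text
time_s: 5.68
position: [0.498, -0.3179, 0.0164]
tcp_rot: [[0.283, 0.959, -0.0], [0.959, -0.283, 0.0], [0.0, -0.0, -1.0]]
wrist_force: [-1.1, -0.1, -0.9]
finger_gap: 0.292
```

```bash
python3 -m jog '[{"translation":[0,0,0],"roll":0,"grip":1},{"translation":[0,0,0],"roll":0,"grip":1},{"translation":[0,0,0],"roll":0,"grip":1},{"translation":[0,0,0],"roll":0,"grip":1}]'
python3 -m jog '[{"translation":[0,0,2],"roll":0,"grip":1},{"translation":[0,0,6],"roll":0,"grip":1},{"translation":[0,0,11],"roll":0,"grip":1},{"translation":[0,0,15],"roll":0,"grip":1},{"translation":[0,0,18],"roll":0,"grip":1},{"translation":[0,0,18],"roll":0,"grip":1},{"translation":[0,3,18],"roll":0,"grip":1},{"translation":[1,7,18],"roll":0,"grip":1},{"translation":[2,11,18],"roll":0,"grip":1},{"translation":[3,14,18],"roll":0,"grip":1},{"translation":[3,14,18],"roll":0,"grip":1}]'
python3 - <<'E'
from fit import *
np.set_printoptions(precision=4,suppress=True)
print(robot.get_state()["position"])
for n in("wrist","side"):
    s=snap(n);save(s,n+"2.png");P=cloud(s)
    m=near(P,(.574,-.044),.07,.098,.112)
    if m.sum()>20:
        p=P[m];print(n,"rim",m.sum(),circ(p),p[:,2].mean())
    c=robot.get_state()["position"]
    m=near(P,c,.065,.14,.21)
    p=P[m];print("near tcp",m.sum(),p.mean(0) if m.sum() else 0)
    if n=="side":
        m=near(P,c,.065,.15,c[2]+.005);print(np.histogram(P[m][:,2],bins=12))
E
python3 -c "
import cv2;cv2.imwrite('pics/two.png',cv2.resize(cv2.vconcat([cv2.imread('pics/wrist2.png'),cv2.imread('pics/side2.png')]),(400,600)))"
```

```text
time_s: 6.18
position: [0.498, -0.3179, 0.0164]
tcp_rot: [[0.283, 0.959, -0.0], [0.959, -0.283, 0.0], [0.0, -0.0, -1.0]]
wrist_force: [0.1, 0.6, -0.3]
finger_gap: 0.206
time_s: 7.55
position: [0.5282, -0.174, 0.1951]
tcp_rot: [[0.278, 0.96, -0.002], [0.96, -0.278, 0.003], [0.002, -0.003, -1.0]]
wrist_force: [-0.1, -0.7, -1.8]
finger_gap: 0.204
[ 0.5282 -0.174   0.1951]
wrist rim 1607 [ 0.5747 -0.044   0.0472] 0.10396639269267041
near tcp 15718 [ 0.5313 -0.1612  0.1892]
side rim 309 [ 0.5748 -0.0432  0.0477] 0.10266411827817215
near tcp 882 [ 0.5264 -0.1664  0.1898]
(array([  6,  43, 173, 318, 188,  61,   9,   6,   3,   8,   5,   6]), array([0.1831, 0.1846, 0.1861, 0.1876, 0.189 , 0.1905, 0.192 , 0.1934,
       0.1949, 0.1964, 0.1978, 0.1993, 0.2008]))
```

View pics/two.png

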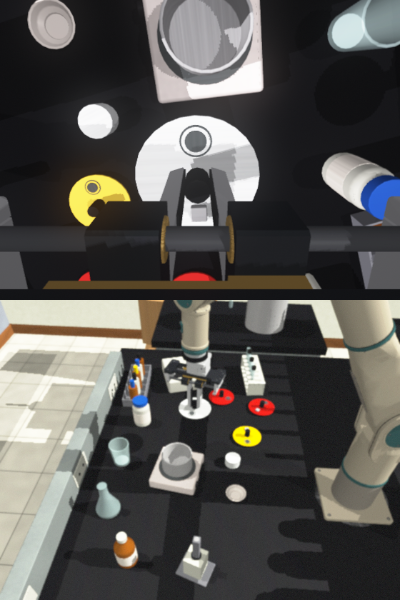

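The cover is held by its knob. I'll measure where it sits relative to the TCP, and its tilt.

```bash
python3 - <<'E'
from fit import *
np.set_printoptions(precision=4,suppress=True)
st=robot.get_state();c=np.array(st["position"]);print(c)
for n in("wrist","side"):
    s=snap(n);P=cloud(s);img=s["img"].astype(int)
    bright=(img.min(-1)>110)
    m=near(P,c+[0,.0,0],.065,.184,.194)&bright
    p=P[m]
    A=np.c_[p[:,:2]-c[:2],np.ones(len(p))];k=np.linalg.lstsq(A,p[:,2],rcond=None)[0]
    h=cv2.convexHull((p[:,:2]*1e4).astype(np.float32))[:,0]/1e4
    f=least_squares(lambda q:np.hypot(h[:,0]-q[0],h[:,1]-q[1])-.0525,c[:2],loss="soft_l1",f_scale=.001)
    print(n,m.sum(),"plane",k,"centre",f.x,"minus tcp",f.x-c[:2],"res",np.abs(f.fun).mean(),len(h))
    m=near(P,(.574,-.044),.07,.098,.112);print(circ(P[m]))
E
```

```text
[ 0.5272 -0.178   0.1958]
wrist 13618 plane [-0.0027 -0.0002  0.189 ] centre [ 0.5266 -0.1779] minus tcp [-0.0006  0.0001] res 0.0005110359197802976 63
[ 0.5746 -0.044   0.0472]
side 786 plane [0.0001 0.003  0.189 ] centre [ 0.5261 -0.18  ] minus tcp [-0.0011 -0.002 ] res 0.0009146797807973208 29
[ 0.5749 -0.0431  0.0477]
```

```bash
python3 -m jog '[{"translation":[1.5,4,0],"roll":0,"grip":1},{"translation":[3,8,0],"roll":0,"grip":1},{"translation":[4,11,0],"roll":0,"grip":1},{"translation":[4.8,13.5,0],"roll":0,"grip":1},{"translation":[4.8,13.5,0],"roll":0,"grip":1},{"translation":[4.8,13.5,-3],"roll":0,"grip":1},{"translation":[4.8,13.5,-5.5],"roll":0,"grip":1},{"translation":[4.8,13.5,-6.5],"roll":0,"grip":1},{"translation":[4.8,13.5,-6.5],"roll":0,"grip":1},{"translation":[4.8,13.5,-6.5],"roll":0,"grip":1}]'
python3 - <<'E'
from fit import *
np.set_printoptions(precision=4,suppress=True)
for i in range(3): snap("wrist")
st=robot.get_state();c=np.array(st["position"]);print(c,st["wrist_force"])
for n in("wrist","side"):
    s=snap(n);save(s,n+"3.png");P=cloud(s);img=s["img"].astype(int)
    bright=(img.min(-1)>110)
    m=near(P,c,.065,c[2]-.012,c[2]-.001)&bright
    p=P[m];print(np.median(p[:,2]))
    h=cv2.convexHull((p[:,:2]*1e4).astype(np.float32))[:,0]/1e4
    f=least_squares(lambda q:np.hypot(h[:,0]-q[0],h[:,1]-q[1])-.0525,c[:2],loss="soft_l1",f_scale=.001)
    print(n,m.sum(),"centre",f.x,"res",np.abs(f.fun).mean(),len(h))
    if n=="side": cv2.imwrite("pics/s3.png",cv2.resize(s["img"][170:290,190:310],(600,600),interpolation=cv2.INTER_CUBIC)[...,::-1])
E
```

```text
time_s: 9.0
position: [0.5767, -0.0438, 0.1324]
tcp_rot: [[0.284, 0.959, 0.002], [0.959, -0.284, -0.0], [0.0, 0.002, -1.0]]
wrist_force: [-0.1, -0.4, -1.8]
finger_gap: 0.206
[ 0.5766 -0.0431  0.1323] [-0.2223 -0.6732 -2.133 ]
0.12551377932251545
wrist 13796 centre [ 0.5761 -0.043 ] res 0.0004540036703908836 60
0.12503159856115387
side 932 centre [ 0.5758 -0.0439] res 0.0005447539765525622 32
```

View pics/s3.png

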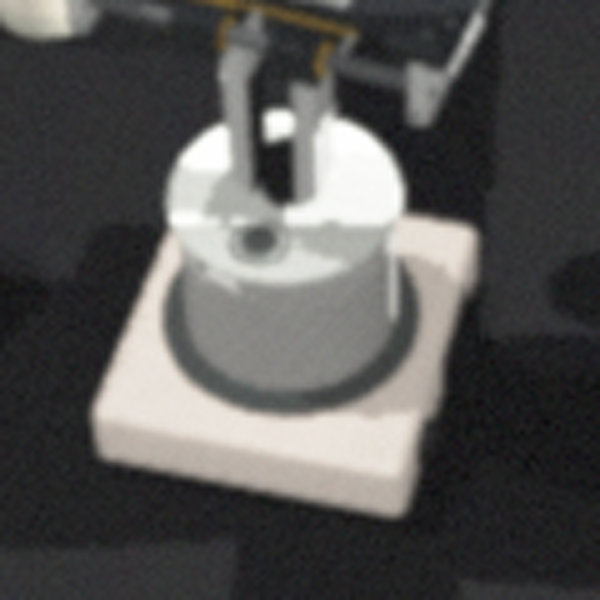

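The cover sits above the pot about 1.3 mm too far in +x. I'll correct that and lower it.

```bash
python3 -m jog '[{"translation":[-0.1,0,0],"roll":0,"grip":1},{"translation":[-0.1,0,-0.6],"roll":0,"grip":1},{"translation":[-0.1,0,-1.1],"roll":0,"grip":1},{"translation":[-0.1,0,-1.4],"roll":0,"grip":1},{"translation":[-0.1,0,-1.6],"roll":0,"grip":1},{"translation":[-0.1,0,-1.7],"roll":0,"grip":1},{"translation":[-0.1,0,-1.7],"roll":0,"grip":1},{"translation":[-0.1,0,-1.7],"roll":0,"grip":1}]'
```

```text
time_s: 10.25
position: [0.5749, -0.0429, 0.1154]
tcp_rot: [[0.284, 0.959, 0.0], [0.959, -0.284, 0.001], [0.001, -0.0, -1.0]]
wrist_force: [-2.0, -0.4, 6.4]
finger_gap: 0.202
```

```bash
python3 -m jog '[{"translation":[0,0,0],"roll":0,"grip":0.6},{"translation":[0,0,0],"roll":0,"grip":0.5},{"translation":[0,0,0],"roll":0,"grip":0.5},{"translation":[0,0,0],"roll":0,"grip":0.5},{"translation":[0,0,2],"roll":0,"grip":0.5},{"translation":[0,0,5],"roll":0,"grip":0.5},{"translation":[0,0,10],"roll":0,"grip":0},{"translation":[0,-1,14],"roll":0,"grip":0},{"translation":[0,-3,17],"roll":0,"grip":0},{"translation":[0,-4,17],"roll":0,"grip":0}]'
python3 - <<'E'
from fit import *
np.set_printoptions(precision=4,suppress=True)
for i in range(3): snap("wrist")
for n in("wrist","side"):
    s=snap(n);P=cloud(s);img=s["img"].astype(int)
    m=near(P,(.575,-.043),.065,.100,.116)&(img.min(-1)>110)
    p=P[m];k=np.linalg.lstsq(np.c_[p[:,:2]-[.575,-.043],np.ones(len(p))],p[:,2],rcond=None)[0]
    h=cv2.convexHull((p[:,:2]*1e4).astype(np.float32))[:,0]/1e4
    f=least_squares(lambda q:np.hypot(h[:,0]-q[0],h[:,1]-q[1])-.0525,[.575,-.043],loss="soft_l1",f_scale=.001)
    print(n,m.sum(),"plane",k,"centre",f.x,"res",np.abs(f.fun).mean())
    for d in robot.look_for("pad",n)[:2]: print("pad",round(d["p"],2),d["location"],world(s,*d["location"]))
    if n=="wrist": save(s,"w4.png")
s=snap("side"); cv2.imwrite("pics/hd.png",cv2.resize(s["img"][320:400,235:315],(400,400),interpolation=cv2.INTER_CUBIC)[...,::-1])
a=cv2.imread("pics/w4.png");cv2.imwrite("pics/two4.png",cv2.hconcat([cv2.resize(a,(400,400)),cv2.imread("pics/hd.png")]))
E
```

```text
time_s: 11.5
position: [0.5763, -0.0847, 0.2867]
tcp_rot: [[0.285, 0.959, 0.005], [0.959, -0.285, -0.001], [0.001, 0.005, -1.0]]
wrist_force: [0.5, 0.9, -0.5]
finger_gap: 0.887
wrist 7189 plane [-0.0026 -0.0019  0.1088] centre [ 0.5741 -0.0434] res 0.00020267167425240006
pad 0.63 [126.4, 263.9] [ 0.5801 -0.0135  0.1119]
side 1144 plane [-0.0038 -0.0118  0.1084] centre [ 0.574  -0.0439] res 0.0005156115794455093
pad 0.7 [354.3, 175.6] [0.6709 0.2976 0.0848]
```

View pics/two4.png

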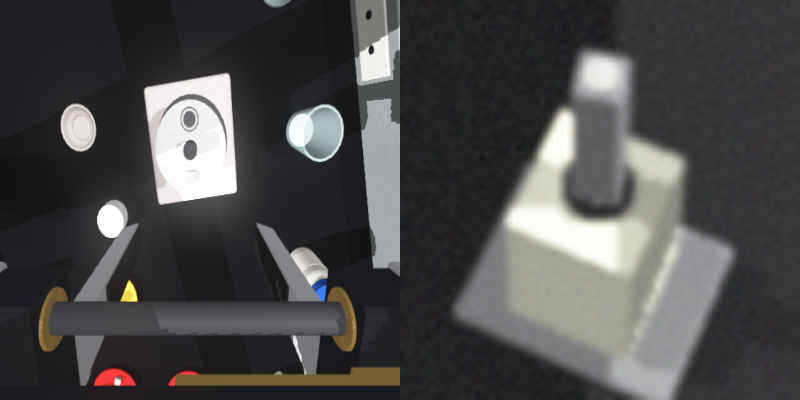

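The cover is seated: level, top at z = 0.109, centre (0.574, -0.0435), and the rim was at (0.5747, -0.044). Its pad is at about (0.580, -0.012). Now to the thermometer.

```bash
python3 -m jog '[{"translation":[-1,5,1],"roll":0,"grip":0},{"translation":[-2,10,1],"roll":0,"grip":0},{"translation":[-4,15,1],"roll":0,"grip":0},{"translation":[-6,20,1],"roll":0,"grip":0},{"translation":[-7,25,1],"roll":0,"grip":0},{"translation":[-8,30,1],"roll":0,"grip":0},{"translation":[-9,34,1],"roll":0,"grip":0},{"translation":[-9,34,1],"roll":0,"grip":0},{"translation":[-9,34,1],"roll":0,"grip":0}]'
python3 - <<'E'
from fit import *
np.set_printoptions(precision=4,suppress=True)
for i in range(3): snap("wrist")
s=snap("wrist");save(s,"w5.png");P=cloud(s)
print(robot.get_state()["position"])
for d in robot.look_for("probe","wrist")[:2]: print(d,world(s,*d["location"]))
m=near(P,(.488,.29),.06,.159,.18);p=P[m];print(m.sum(),p.mean(0),cv2.minAreaRect((p[:,:2]*1000).astype(np.float32)))
m=near(P,(.488,.29),.06,.1,.18);p=P[m];print(m.sum(),p.mean(0),p.max(0))
m=near(P,(.488,.29),.06,.074,.0825);p=P[m];print("block",m.sum(),cv2.minAreaRect((p[:,:2]*1000).astype(np.float32)))
m=near(P,(.488,.29),.06,.083,.09);p=P[m];print("flange",m.sum(), circ(p) if len(p)>5 else 0)
E
```

```text
time_s: 13.02
position: [0.485, 0.2564, 0.2942]
tcp_rot: [[0.284, 0.959, -0.0], [0.959, -0.284, -0.001], [-0.001, 0.0, -1.0]]
wrist_force: [0.4, -0.7, -0.1]
finger_gap: 0.996
[0.4855 0.2557 0.2946]
{'location': [160.4, 272.7], 'p': 0.6} [0.4925 0.2931 0.1664]
360 [0.489  0.2903 0.1646] ((488.8155212402344, 289.978515625), (17.812122344970703, 17.967021942138672), 83.02825927734375)
457 [0.4894 0.2919 0.1576] [0.4986 0.2997 0.1673]
block 1184 ((489.55804443359375, 290.4335632324219), (50.1425895690918, 49.98012161254883), 69.79727172851562)
flange 117 [0.4882 0.2894 0.0124]
```

View pics/w5.png

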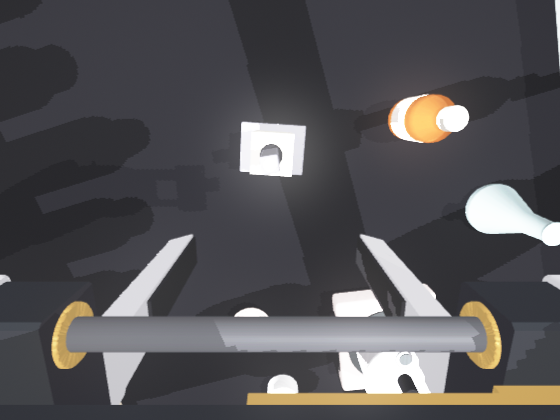

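The wrist view shows the thermometer handle's top at (155,270). The fit gives centre (0.489, 0.290) and faces at about -7°, so I'll roll +9.5°, descend and grip.

```bash
python3 -m jog '[{"translation":[0.35,3.4,0],"roll":9.5,"grip":0},{"translation":[0.35,3.4,-4],"roll":9.5,"grip":0},{"translation":[0.35,3.4,-8],"roll":9.5,"grip":0},{"translation":[0.35,3.4,-12],"roll":9.5,"grip":0},{"translation":[0.35,3.4,-16],"roll":9.5,"grip":0},{"translation":[0.35,3.4,-18.8],"roll":9.5,"grip":0},{"translation":[0.35,3.4,-18.8],"roll":9.5,"grip":0},{"translation":[0.35,3.4,-18.8],"roll":9.5,"grip":1},{"translation":[0.35,3.4,-18.8],"roll":9.5,"grip":1},{"translation":[0.35,3.4,-18.8],"roll":9.5,"grip":1},{"translation":[0.35,3.4,-18.8],"roll":9.5,"grip":1},{"translation":[0.35,3.4,-18.8],"roll":9.5,"grip":1},{"translation":[0.35,3.4,-18.8],"roll":9.5,"grip":1},{"translation":[0.35,3.4,-18.8],"roll":9.5,"grip":1},{"translation":[0.35,3.4,-18.8],"roll":9.5,"grip":1},{"translation":[0.35,3.4,-18.8],"roll":9.5,"grip":1},{"translation":[0.35,3.4,-18.8],"roll":9.5,"grip":1},{"translation":[0.35,3.4,-18.8],"roll":9.5,"grip":1}]' 30
```

```text
time_s: 15.52
position: [0.4885, 0.291, 0.1064]
tcp_rot: [[0.121, 0.993, -0.0], [0.993, -0.121, -0.0], [-0.0, -0.0, -1.0]]
wrist_force: [0.3, -0.3, -1.2]
finger_gap: 0.187
```

Gripped at an 18 mm opening. I'll lift and carry it over the pad.

```bash
python3 -m jog '[{"translation":[0,0,2],"roll":0,"grip":1},{"translation":[0,0,6],"roll":0,"grip":1},{"translation":[0,0,10],"roll":0,"grip":1},{"translation":[0,0,13],"roll":0,"grip":1},{"translation":[0,0,14],"roll":0,"grip":1},{"translation":[1,-4,14],"roll":0,"grip":1},{"translation":[2.5,-8.5,14],"roll":0,"grip":1},{"translation":[4,-13,14],"roll":0,"grip":1},{"translation":[5.5,-17.5,14],"roll":0,"grip":1},{"translation":[7,-22,14],"roll":0,"grip":1},{"translation":[8,-26,14],"roll":0,"grip":1},{"translation":[8.8,-29,14],"roll":0,"grip":1},{"translation":[9.15,-30.3,14],"roll":0,"grip":1},{"translation":[9.15,-30.3,14],"roll":0,"grip":1},{"translation":[9.15,-30.3,14],"roll":0,"grip":1}]'
python3 - <<'E'
from fit import *
np.set_printoptions(precision=4,suppress=True)
for i in range(3): snap("wrist")
st=robot.get_state();c=np.array(st["position"]);print(c,st["wrist_force"],st["finger_gap"])
s=snap("side");save(s,"s6.png");P=cloud(s)
w=snap("wrist");save(w,"w6.png")
for z0,z1 in((.16,.17),(.175,.19),(.19,.212)):
    m=near(P,c,.03,z0,z1)
    if m.any(): print(z0,m.sum(),P[m].mean(0))
V=s["view"]
for q in[(.580,-.012,.111),(c[0],c[1],c[2]-.089)]:
    x=s["mtx"]@(V[:3,:3]@np.array(q)+V[:3,3]);print("proj",x[:2]/x[2])
a=cv2.resize(s["img"][140:280,170:310],(500,500),interpolation=cv2.INTER_CUBIC);b=cv2.resize(w["img"],(300,500))
cv2.imwrite("pics/two6.png",cv2.hconcat([a,b])[...,::-1])
E
```

```text
time_s: 17.4
position: [0.5797, -0.0099, 0.246]
tcp_rot: [[0.119, 0.993, -0.001], [0.993, -0.119, 0.001], [0.001, -0.001, -1.0]]
wrist_force: [-0.3, -0.2, -0.7]
finger_gap: 0.188
[ 0.5799 -0.0103  0.2463] [ 0.0889 -0.8061 -0.8803] 0.191038388260766
0.16 10 [ 0.5797 -0.0101  0.1667]
0.175 22 [ 0.5793 -0.0084  0.1828]
0.19 34 [ 0.5785 -0.0091  0.1991]
proj [242.9647 223.3354]
proj [242.1766 209.6833]
```

View pics/two6.png

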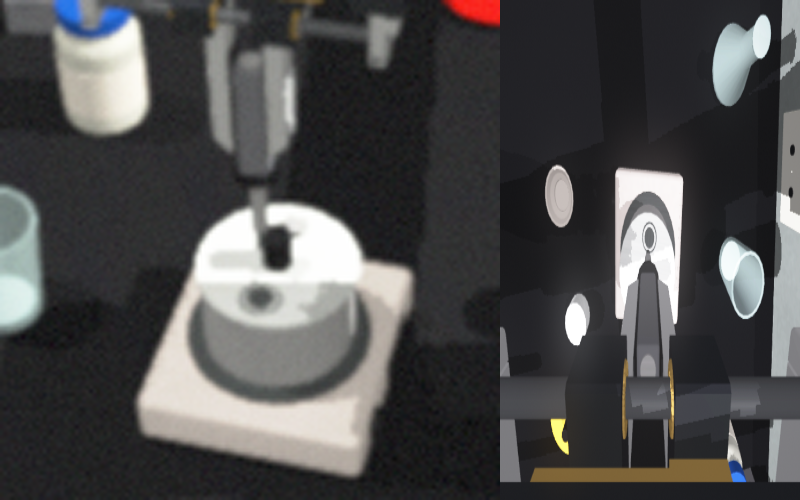

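The projected pad position matches the picture (crop (261,297)), and the probe hangs above it, upright. I'll descend in stages.

```bash
python3 -m jog '[{"translation":[0,-0.1,-1],"roll":0,"grip":1},{"translation":[0,-0.1,-2],"roll":0,"grip":1},{"translation":[0,-0.1,-3],"roll":0,"grip":1},{"translation":[0,-0.1,-3.7],"roll":0,"grip":1},{"translation":[0,-0.1,-4.1],"roll":0,"grip":1},{"translation":[0,-0.1,-4.1],"roll":0,"grip":1},{"translation":[0,-0.1,-4.1],"roll":0,"grip":1},{"translation":[0,-0.1,-4.1],"roll":0,"grip":1}]'
python3 - <<'E'
from fit import *
np.set_printoptions(precision=4,suppress=True)
F=[];
for i in range(8): snap("top"); F.append(robot.get_state()["wrist_force"])
print(np.mean(F,0),np.std(F,0),robot.get_state()["position"])
E
python3 -m jog '[{"translation":[0,0,-0.4],"roll":0,"grip":1},{"translation":[0,0,-0.7],"roll":0,"grip":1},{"translation":[0,0,-0.9],"roll":0,"grip":1},{"translation":[0,0,-0.9],"roll":0,"grip":1},{"translation":[0,0,-0.9],"roll":0,"grip":1},{"translation":[0,0,-0.9],"roll":0,"grip":1}]'
python3 - <<'E'
from fit import *
np.set_printoptions(precision=4,suppress=True)
F=[]
for i in range(8): s=snap("side"); F.append(robot.get_state()["wrist_force"])
print(np.mean(F,0),np.std(F,0),robot.get_state()["position"])
cv2.imwrite("pics/s7.png",cv2.resize(s["img"][160:260,190:290],(600,600),interpolation=cv2.INTER_CUBIC)[...,::-1])
E
```

```text
time_s: 18.65
position: [0.5802, -0.013, 0.2058]
tcp_rot: [[0.121, 0.993, 0.001], [0.993, -0.121, 0.0], [0.0, 0.001, -1.0]]
wrist_force: [0.2, -0.7, -0.5]
finger_gap: 0.187
[ 0.0789  0.284  -0.9762] [0.4791 0.7207 0.3668] [ 0.5801 -0.0129  0.2055]
time_s: 19.8
position: [0.5801, -0.0129, 0.1966]
tcp_rot: [[0.121, 0.993, 0.0], [0.993, -0.121, 0.0], [0.0, 0.0, -1.0]]
wrist_force: [-0.5, -0.5, -0.3]
finger_gap: 0.189
[-0.1583  0.0355  0.3093] [0.5013 0.2866 0.4659] [ 0.5801 -0.0129  0.1965]
```

View pics/s7.png

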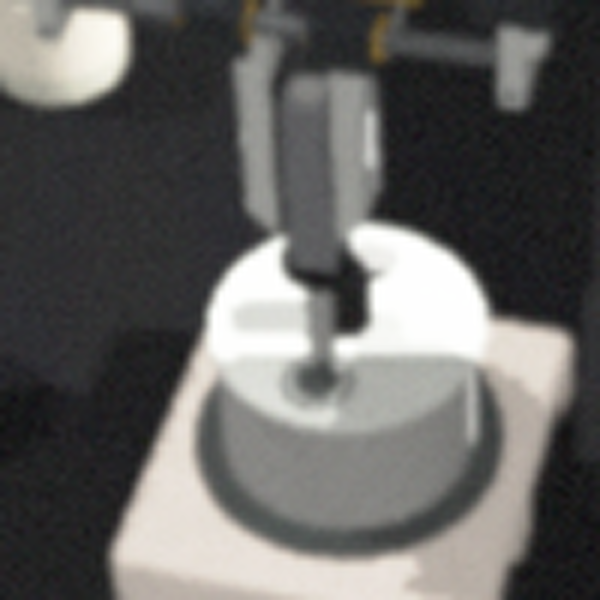

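The tip is on the pad (315,380 in the crop), off the ring's centre by no more than 1–2 mm. The force rose 1.3 N, which is about 3.7 mm of compression and agrees with the geometry. I'll press 3 mm more.

```bash
python3 -m jog '[{"translation":[0,0,-0.1],"roll":0,"grip":1},{"translation":[0,0,-0.2],"roll":0,"grip":1},{"translation":[0,0,-0.3],"roll":0,"grip":1},{"translation":[0,0,-0.3],"roll":0,"grip":1},{"translation":[0,0,-0.3],"roll":0,"grip":1},{"translation":[0,0,-0.3],"roll":0,"grip":1},{"translation":[0,0,-0.3],"roll":0,"grip":1},{"translation":[0,0,-0.3],"roll":0,"grip":1},{"translation":[0,0,-0.3],"roll":0,"grip":1}]'
python3 - <<'E'
from fit import *
np.set_printoptions(precision=4,suppress=True)
F=[]
for i in range(14): s=snap("side" if i%2 else "wrist"); F.append(robot.get_state()["wrist_force"])
st=robot.get_state()
print(np.mean(F,0),np.std(F,0),st["position"],st["finger_gap"],st["time_s"])
P=cloud(s)
m=near(P,(.574,-.0435),.065,.100,.116)&(s["img"].min(-1)>110);p=P[m]
h=cv2.convexHull((p[:,:2]*1e4).astype(np.float32))[:,0]/1e4
f=least_squares(lambda q:np.hypot(h[:,0]-q[0],h[:,1]-q[1])-.0525,[.575,-.043],loss="soft_l1",f_scale=.001)
print("cover",f.x,np.linalg.lstsq(np.c_[p[:,:2]-[.574,-.0435],np.ones(len(p))],p[:,2],rcond=None)[0])
E
```

```text
time_s: 21.32
position: [0.5801, -0.0129, 0.1935]
tcp_rot: [[0.121, 0.993, 0.0], [0.993, -0.121, 0.0], [0.0, 0.0, -1.0]]
wrist_force: [0.4, 0.5, 0.7]
finger_gap: 0.187
[-0.1014 -0.0334  1.2955] [0.2795 0.6197 0.3283] [ 0.5801 -0.0129  0.1935] 0.18537370401310238 22.025
cover [ 0.574 -0.044] [-0.0025 -0.0094  0.1084]
```

The press force is now 1.30 + 0.98 ≈ 2.3 N, which is half way, and the cover hasn't moved. Handing in.

```bash
python3 -c "
from bench import robot
print(robot.close_job()); print(robot.get_state()['wrist_force'])"
```

```text
the job is handed in; nothing more can be done
None
the job is handed in; nothing more can be done
```

The aluminium cover is on the pot and released. The thermometer is held upright with its tip on the round pad, pushed in about half way. I handed the job in at about 22 s of the 58 s allowed; no verdict is reported.

**Cover:** My last check put its centre at (0.574, -0.044), about 1 mm from the measured pot centre. The disc top was at z ≈ 0.1085, where 0.109 is fully seated. The fitted tilt was about 0.01 rad.

**Thermometer:** The wrist force rose about 2.3 N above the reading just before contact. That is about 6.5 mm of tip travel and agrees with the arm's height. In the last close picture, taken before the final 3 mm of pressing, the tip was within 1–2 mm of the pad's centre.

**Disagreements:** Fits from the side and top cameras differed by up to 3–4 mm in places. I relied on the wrist camera, which agreed with the side view to about 1 mm at the pot. The trained network mistook the amber bottle for the pad once in the side view, and I ignored that. None of the checks I made failed. I saw no contact with the other labware, but I did not re-measure it at the end.

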